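Put the forming blocks back in their rack

TASK

Put the red-banded and the blue-banded steel forming blocks back in the wooden rack, each flat in the bay under the tile of its own colour. Push each one in under the keeper board until its end sits flush and square against the back stop. Leave the yellow block, the hammer, the tin and the tub where they are.

Things in the scene. Friction and masses are not known exactly. Their poses are not given: they have to be found in the camera images.
- red_block: steel forming block, 70 mm long (x) x 40 wide (y) x 36 high (z), about 0.55 kg, two dark dimples on top and a red band 18 mm wide around its middle; origin at the centre of its underside; either end may go in first. Starts on the bench between the robot and the rack, to one side.
- blue_block: steel forming block, 70 mm long (x) x 40 wide (y) x 36 high (z), about 0.55 kg, two dark dimples on top and a blue band 18 mm wide around its middle; origin at the centre of its underside; either end may go in first. Starts on the bench between the robot and the rack, on the other side.
- yellow_block: steel forming block, 70 mm long (x) x 40 wide (y) x 36 high (z), about 0.55 kg, two dark dimples on top and a yellow band 18 mm wide around its middle; origin at the centre of its underside; either end may go in first. Already home in its own bay, to be left there.
- rack: fixed wooden rack, 140 mm deep (x) x 222 wide (y) x 55 high; origin at the centre of its underside; x points from the open front (x = -70 mm) to the back stop. Three bays at y = -75, 0, +75 mm, each 48 mm wide, floor 6 mm above the bench, open in front. The ledges between them (27 mm wide; 12 at the ends) rise 12 mm above the bench
- rack_stop (a point): middle of the back stop's face, at x = +58 mm of the rack, at floor height; axes parallel to the rack's. A block flush in a bay has its centre 35 mm in front of this face
- rack_keeper (a point): middle of the front lower edge of the keeper board, which covers the rear 30 mm of all bays (from x = +28 mm of the rack backwards); underside 47 mm, top 55 mm above the bench. A block is set down in front of it, then slid in under it
- label_red: red tile 30 x 40 x 3 mm (its x, y, z) fixed on top of the rack's keeper board, centred over the bay that it names; origin at the centre of its underside, 55 mm above the bench, axes parallel to the rack's. Which bay it names changes. A block lying flush in that bay has its origin at (-26, 0, -49) mm in this tile's frame
- label_blue: blue tile 30 x 40 x 3 mm (its x, y, z) fixed on top of the rack's keeper board, centred over the bay that it names; origin at the centre of its underside, 55 mm above the bench, axes parallel to the rack's. Which bay it names changes. A block lying flush in that bay has its origin at (-26, 0, -49) mm in this tile's frame
- label_yellow: yellow tile 30 x 40 x 3 mm (its x, y, z) fixed on top of the rack's keeper board, centred over the bay that it names; origin at the centre of its underside, 55 mm above the bench, axes parallel to the rack's. Which bay it names changes. A block lying flush in that bay has its origin at (-26, 0, -49) mm in this tile's frame
- hammer: hammer with a handle, 240 mm long, lying on the bench along its x axis right of the rack, origin near its middle; not to be disturbed
- tin: round metal tin, 49 mm across, 26 mm high, on the bench between the starting places of the two loose blocks; origin at the centre of its underside; not to be disturbed
- tub: open white plastic tub, 130 x 90 x 45 mm, left of the rack, origin at the centre of its underside; not to be disturbed
Not all that is in view belongs to the job. Leave any green look-alike of the red_block alone.

How it is judged:
At the end, for the whole second after the job is handed in: The red and the blue block each lie flat and at rest in the bay under the tile of their own colour, within about 3.5 mm of the back stop, square to it within 4 degrees, at most 7 mm off the bay's middle; the yellow block has moved less than 12 mm, the hammer, tin and tub less than 25 mm (x of red_block in the frame of label_red between -0.0295 and -0.022 m and y of red_block in the frame of label_red between -0.007 and 0.007 m and z of red_block in the frame of label_red below -0.046 m and angle between each of red_block, blue_block's own z axis and vertical below 0.05 rad and angle between the x axis of red_block and the x axis of label_red, either way round below 0.07 rad and linear speed of each of red_block, blue_block below 0.01 m/s and angular speed of each of red_block, blue_block below 0.1 rad/s and x of blue_block in the frame of label_blue between -0.0295 and -0.022 m and y of blue_block in the frame of label_blue between -0.007 and 0.007 m and z of blue_block in the frame of label_blue below -0.046 m and angle between the x axis of blue_block and the x axis of label_blue, either way round below 0.07 rad and distance of yellow_block from where it was at the start of the episode below 0.012 m and distance of each of hammer, tin, tub from where it was at the start of the episode below 0.025 m); the robot touches nothing.
It fails at once if the yellow block is moved by more than 12 mm from its place (distance of yellow_block from where it was at the start of the episode above 0.012 m).
It fails at once if the hammer, tin or tub is moved by more than 25 mm (distance of any of hammer, tin, tub from where it was at the start of the episode above 0.025 m).
It also fails if it takes over 67 s, if anything falls off the work surface, if the arm or the gripper's body presses on something with over 40 N, if the wrist force passes 120 N, or if a joint passes its speed limit or range.

ROBOT

A 7-joint arm with a two-finger parallel gripper is mounted at the origin on the work surface. World frame = base frame: x ahead of the robot, y to its left, z up, the work surface at z = 0. Lengths are in m, angles in rad, forces in N, time in s.
With the tool pointing down it reaches from about 0.4 to 0.85 m from the base axis. Payload 10.4 kg.
Tool frame: the origin (TCP) lies midway between the tips of the shut fingers; the grasp point (between the pads) lies r.grip_point_offset behind it (r.grip_point_offset is the distance from the TCP to the grasp point, in m); z points along the fingers, y is the line along which they close (so a half turn about z gives the same grasp; the last joint's range is limited). The gripper opens to 87 mm and grips with 3 to 60 N. Pads are 19 mm wide; open, the fingers measure 117 mm over their backs; the gripper's body (75 mm by 190 mm) begins 51 mm behind the grasp point.
Start: joints at [-0.023, 0.332, -0.065, 1.46, 0.022, 1.35, -0.088], TCP at [0.625, 0, 0.223] pointing down, gripper open.
Joint ranges: [-2.6, 2.6], [-0.5, 2.12], [-1.47, 1.34], [0.16, 2.42], [-1.27, 4.41], [0.06, 2.06], [-2.6, 2.6]. Speed limits (rad/s): [2.22, 2.22, 2.79, 2.79, 3.14, 3.14, 3.14].

INTERFACE

Orientations are given as a unit quaternion [x, y, z, w].
In Python, from bench import r gives the robot as it stands.
- The arm moves only by the tool play_rows, never from a script. Its arguments are lists of equal length, an entry for each row: "claw": the closure, from 0 (fully open) to 1 (shut); "delta_pos": the shift along the tool's x, y, z scaled (see below), a list of three; "delta_rot": the turn, a rotation vector about the tool's x, y, z scaled (see below), a list of three. A call has 1 to 8 rows; each row shifts and turns the commanded pose from where the row before left it, along the tool's axes as they then stand; what a row does not reach is not made up. The controller multiplies each number of a shift by 200 mm and each number of a turn by pi rad. A row lasts 1/10 s, in which the tool goes at most 50 mm and 8.59 degrees, less where a joint would pass 70% of its speed; a pose out of reach is approached as far as the arm can. A call with a number of a shift or a turn outside -1 to 1 is refused whole. A call with a gripper value outside its range is refused whole. The fingers move at their own pace and stop on an object; "squeeze" is the grip in N (left out, the last holds). Time passes only in rows, so rows that do not move let the fingers close. It gives the time, the measured TCP pose, the force, the opening and the grip force at its end, in the units of the state.
- r.read_state(): the state, without advancing time (a new reading comes with each control period).
- r.camera(name): name is "scene" or "side" or "wrist"; returns a dict with "pixels" (384x512x3 uint8, red, green, blue), "camera_matrix" (3x3 intrinsics, pixels), "cam_to_world" (4x4, takes a point from camera to world coordinates); the wrist camera has in their place "hand_eye" (4x4, takes a point from camera to tool coordinates, whose origin is the TCP and whose axes are the flange's). Camera axes: x right, y up, looking along -z (the intrinsics and any distortion apply to the point x, -y, -z); pixel columns grow to the right and rows downward; lengths in m; the calibration is good to about 2 mm. A picture is of the moment at which its call begins: read the wrist's pose just before it. There is no depth.
- r.close_job(): hands the job in; it is judged then, once.
The state is a dict: "time": time; "joint_positions": joint angles; "joint_vel": joint speeds; "joint_torque": joint torques, N m; "ee_pos": TCP position; "eef_rot": TCP orientation; "ft_force": force on the tool from outside, world axes, zero at the start; "torque": the same for the moment, N m; "width": finger opening in m; "grip_force": force on a finger pad.
Only numpy, scipy, OpenCV 4.12 (cv2) and the standard library are available. Lean on these libraries where they do the work, as an engineer would, in place of code of your own. Each camera call takes 0.05 s, during which the arm holds its last target. There are 200 camera calls.

## Working session

There is one attempt and no reset: what is moved stays moved. The work goes in short steps, Python scripts to look and compute and a tool call to move; the robot and the scene stay as the last step left them, time stands still between calls to the robot, and variables do not carry over. Pictures are saved under pics/ and viewed, at most 13 in all, crops included, and the job is handed in when it is done.

Besides the shell and the picture viewer there is one more tool, called after "Emit:" as name(argument=value, ...) on one line, values as JSON. play_rows: Moves the arm, as the interface text tells. Shifts and turns lie within -1 to 1; 1 stands for 200 mm of shift or pi rad of turn. Its arguments: {"type":"object","properties":{"claw":{"type":"array"},"delta_pos":{"type":"array"},"delta_rot":{"type":"array"},"squeeze":{"type":"number"}},"required":["claw","delta_pos","delta_rot"]}

```bash
mkdir -p pics; ls; python3 - <<'E'
from bench import r
import cv2,json
s=r.read_state(); print({k:s[k] for k in('time','ee_pos','eef_rot','width')}, r.grip_point_offset)
for n in('scene','side','wrist'):
    c=r.camera(n); cv2.imwrite(f'pics/{n}0.png',c['pixels'][:,:,::-1])
    print(n,c['camera_matrix'],c.get('cam_to_world',c.get('hand_eye')),[k for k in c])
E
```

```text
pics
{'time': 0.0, 'ee_pos': array([6.24600325e-01, 3.43537342e-05, 2.21760768e-01]), 'eef_rot': array([ 7.07096908e-01,  7.07116301e-01, -5.00926494e-04, -4.99130486e-04]), 'width': 0.08727837754143594} 0.0187
scene [[475.9093502    0.         258.38296411]
 [  0.         475.9093502  187.91754568]
 [  0.           0.           1.        ]] [[ 0.80797034 -0.46481131  0.3621248   0.98739377]
 [ 0.58921704  0.64016413 -0.49296365 -0.63365191]
 [-0.00268422  0.61167011  0.79110838  1.10016955]
 [ 0.          0.          0.          1.        ]] ['pixels', 'camera_matrix', 'cam_to_world']
side [[437.34009458   0.         258.52084852]
 [  0.         437.34009458 189.48780992]
 [  0.           0.           1.        ]] [[-0.69838525  0.51080288 -0.50133668 -0.13161303]
 [-0.71567267 -0.50662305  0.48077617  0.63247382]
 [-0.00840687  0.69455994  0.71938572  0.99672185]
 [ 0.          0.          0.          1.        ]] ['pixels', 'camera_matrix', 'cam_to_world']
wrist [[325.89262751   0.         247.04227786]
 [  0.         325.89262751 187.48077228]
 [  0.           0.           1.        ]] [[ 3.34041094e-05  9.69401678e-01  2.45479909e-01  6.64502237e-02]
 [ 9.99999854e-01 -1.64947896e-04  5.15303524e-04  1.12210809e-04]
 [ 5.40027495e-04  2.45479856e-01 -9.69401542e-01 -1.63467577e-01]
 [ 0.00000000e+00  0.00000000e+00  0.00000000e+00  1.00000000e+00]] ['pixels', 'camera_matrix', 'hand_eye']
```

View pics/scene0.png

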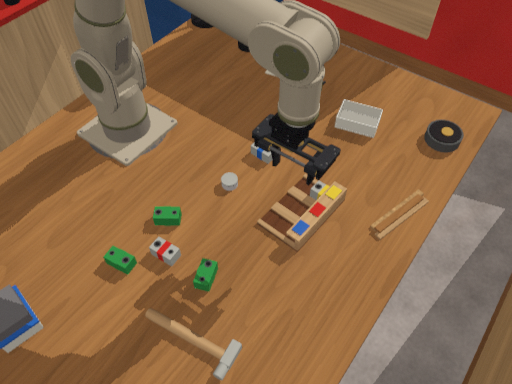

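View pics/wrist0.png

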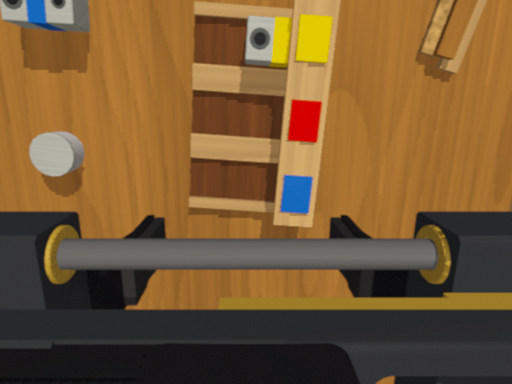

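The scene view shows red block at (165,251), the blue block partly hidden by the gripper at (262,152), the tin at (230,181), and three green decoys. The wrist view shows yellow, red and blue tiles at (314,38), (305,121) and (297,194), and the blue block cut off at top left.

View pics/side0.png

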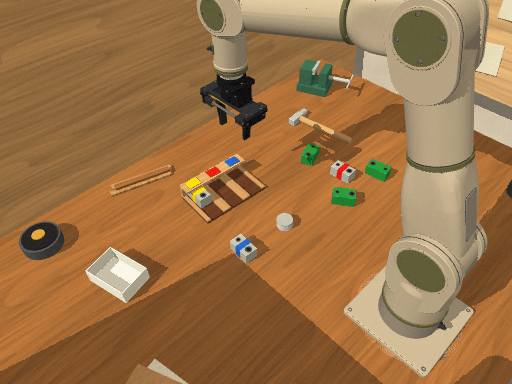

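```bash
python3 - <<'E'
import cv2,numpy as np
w=cv2.imread('pics/wrist0.png');s=cv2.imread('pics/scene0.png')
R=lambda a,x,y,W,H,k:cv2.resize(a[y:y+H,x:x+W],None,fx=k,fy=k,interpolation=cv2.INTER_CUBIC)
a=R(w,180,0,160,240,2.5); b=R(s,130,220,80,60,5); c=R(s,270,170,80,60,5) # rack
cv2.imwrite('pics/comp0.png',np.hstack([a,np.vstack([b,c])]))
E
```

```text
(no output)
```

View pics/comp0.png

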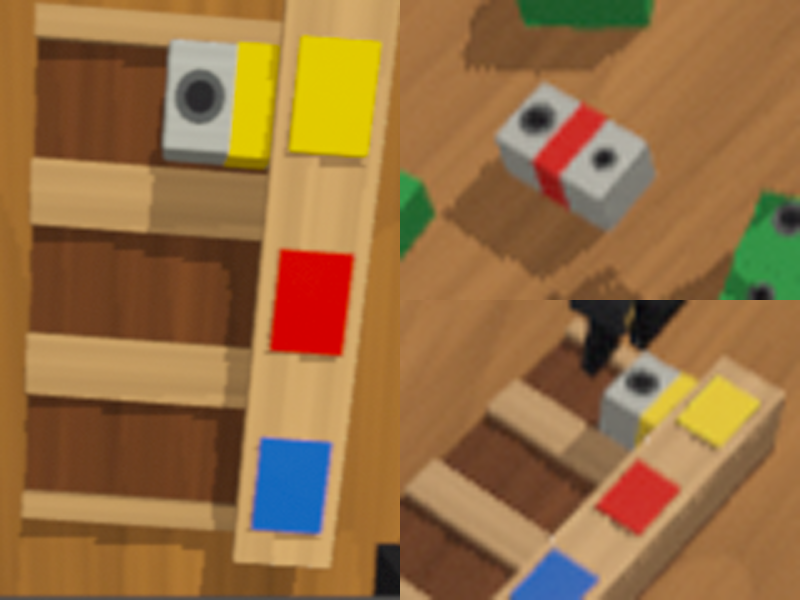

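The composite gives tile corners, and the red block's dimples at scene pixels (157.4,243.6) and (170.6,251.6). In the side view the blue block's band is around (243,246).

```bash
cat > h.py <<'E'
import cv2,numpy as np
from scipy.spatial.transform import Rotation as Ro
from bench import r
def T(s):
    M=np.eye(4);M[:3,:3]=Ro.from_quat(s['eef_rot']).as_matrix();M[:3,3]=s['ee_pos'];return M
def ray(uv,K,M,z):
    d=M[:3,:3]@np.array([(uv[0]-K[0,2])/K[0,0],-(uv[1]-K[1,2])/K[1,1],-1]);o=M[:3,3]
    return o+d*(z-o[2])/d[2]
def cams(n):
    s=r.read_state();c=r.camera(n)
    M=c['cam_to_world'] if n!='wrist' else T(s)@c['hand_eye']
    return c['pixels'],c['camera_matrix'],M
HS={'red':[(0,8),(172,180)],'yellow':[(24,33)],'blue':[(100,118)]}
def blobs(px,col,amin=15,sat=150):
    h=cv2.cvtColor(px,cv2.COLOR_RGB2HSV);m=0
    for a,b in HS[col]: m=m|cv2.inRange(h,(a,sat,90),(b,255,255))
    n,_,st,ce=cv2.connectedComponentsWithStats(m)
    return [(ce[i],st[i]) for i in range(1,n) if st[i][4]>amin]
E
python3 - <<'E'
from h import *
np.set_printoptions(precision=4,suppress=True)
for n in('wrist','scene','side'):
    p,K,M=cams(n)
    for c in HS:
        for ce,st in blobs(p,c): 
            if st[4]<2500: print(n,c,ce,st,'tile',ray(ce,K,M,.058)[:2],'blk',ray(ce,K,M,.036)[:2])
p,K,M=cams('scene');
for q in((157.4,243.6),(170.6,251.6)):print(ray(q,K,M,.036))
p,K,M=cams('side'); cv2.imwrite('pics/sb.png',cv2.resize(p[225:275,215:275,::-1],None,fx=8,fy=8,interpolation=2))
E
```

```text
wrist red [304.028  120.4934] [ 288  100   34   42 1216] tile [0.6806 0.0516] blk [0.6844 0.0506]
wrist yellow [313.206   38.1247] [ 295   14   37   49 1524] tile [0.6859 0.1266] blk [0.69   0.1306]
wrist yellow [280.9629  41.4734] [270  17  22  50 809] tile [0.6561 0.1237] blk [0.6582 0.1275]
wrist blue [37.6821 13.6442] [ 27   0  34  30 475] tile [0.4332 0.1473] blk [0.4203 0.1528]
wrist blue [295.8403 193.8737] [281 176  31  37 958] tile [ 0.6753 -0.0233] blk [ 0.6787 -0.0294]
scene red [16.5247  9.3849] [  0   0  49  27 608] tile [-0.7743  0.173 ] blk [-0.8115  0.19  ]
scene red [317.0638 209.0426] [309 202  17  15 141] tile [0.6795 0.0503] blk [0.673  0.0647]
scene red [162.681  249.5345] [157 240  14  22 116] tile [ 0.4309 -0.2843] blk [ 0.4192 -0.2769]
scene yellow [322.6279 190.2093] [318 185  11  12  43] tile [0.6584 0.1134] blk [0.6514 0.1291]
scene yellow [333.232 191.792] [326 185  16  14 125] tile [0.6848 0.1258] blk [0.6784 0.1418]
scene blue [259.0909 152.2955] [257 147   7  12  44] tile [0.4341 0.1239] blk [0.4224 0.1399]
scene blue [300.0847 227.2627] [293 221  15  14 118] tile [ 0.6743 -0.025 ] blk [ 0.6677 -0.0122]
scene blue [ 20.157  322.5349] [  0 286  39  62 344] tile [ 0.2999 -0.6153] blk [ 0.2854 -0.6149]
side red [340.9556 170.5333] [336 163  13  17  90] tile [ 0.4008 -0.2339] blk [ 0.4133 -0.2542]
side red [212.4433 171.4845] [205 167  16  10  97] tile [0.6793 0.0525] blk [0.6983 0.0389]
side yellow [192.5543 182.4674] [185 177  16  12  92] tile [0.6848 0.1266] blk [0.704  0.1148]
side yellow [196.9733 192.7867] [192 187  14  17  75] tile [0.6414 0.1443] blk [0.6596 0.1328]
side blue [231.6267 160.7867] [225 157  14   9  75] tile [ 0.674  -0.0228] blk [ 0.6929 -0.0382]
side blue [241.3636 246.0505] [236 239  15  18  99] tile [0.4053 0.1832] blk [0.4179 0.1726]
[ 0.3959 -0.2719  0.036 ]
[ 0.4398 -0.2694  0.036 ]
```

View pics/sb.png

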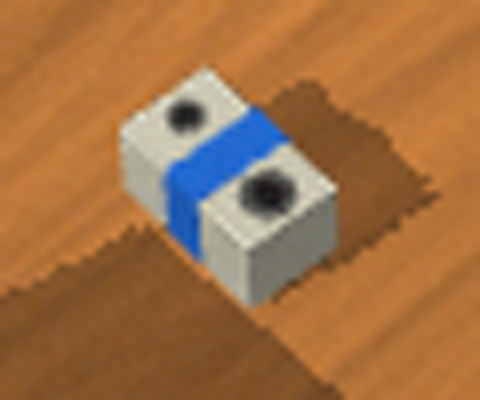

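Blue's dimples are at side pixels (238.3,239.5) and (248.5,249). I'll compute the blue pose and the decoy positions, and plan the hover over red.

```bash
cat >> h.py <<'E'
from scipy.linalg import expm,logm
def plan(xyz,yaw,n=None):
    """identical rows from the measured pose to tool-down pose, tool x at yaw (deg)"""
    A=T(r.read_state());B=np.eye(4);B[:3,:3]=(Ro.from_euler('z',yaw,degrees=True)*Ro.from_quat([1,0,0,0])).as_matrix();B[:3,3]=xyz
    X=np.linalg.inv(A)@B
    w=Ro.from_matrix(X[:3,:3]).magnitude()
    n=n or int(np.ceil(max(w/np.radians(8),np.linalg.norm(X[:3,3])/.045,1)))
    D=np.real(expm(np.real(logm(X))/n))
    print(n,'rows pos',(D[:3,3]/.2).round(4),'rot',(Ro.from_matrix(D[:3,:3]).as_rotvec()/np.pi).round(4))
E
python3 - <<'E'
from h import *
np.set_printoptions(precision=4,suppress=True)
p,K,M=cams('side')
for q in((238.25,239.5),(248.5,249)):print('blue',ray(q,K,M,.036))
p,K,M=cams('scene')
for q in((167,213),(121,257),(206,271),(229,178)):print('green/tin',ray(q,K,M,.036))
plan([.418,-.27,.222],3); plan([.418,-.27,.222],3,16)
E
```

```text
blue [0.4403 0.1636 0.036 ]
blue [0.3971 0.1656 0.036 ]
green/tin [ 0.3501 -0.1861  0.036 ]
green/tin [ 0.3484 -0.3553  0.036 ]
green/tin [ 0.5488 -0.2586  0.036 ]
green/tin [0.4107 0.009  0.036 ]
11 rows pos [-0.1703  0.0062  0.0002] rot [ 0.     -0.      0.0439]
16 rows pos [-0.117   0.0068  0.0002] rot [ 0.     -0.      0.0302]
```

Emit:
play_rows(claw=[0.2, 0.2, 0.2, 0.2, 0.2, 0.2, 0.2, 0.2], delta_pos=[[-0.17, 0.006, 0], [-0.17, 0.006, 0], [-0.17, 0.006, 0], [-0.17, 0.006, 0], [-0.17, 0.006, 0], [-0.17, 0.006, 0], [-0.17, 0.006, 0], [-0.17, 0.006, 0]], delta_rot=[[0, 0, 0.044], [0, 0, 0.044], [0, 0, 0.044], [0, 0, 0.044], [0, 0, 0.044], [0, 0, 0.044], [0, 0, 0.044], [0, 0, 0.044]])

```text
time: 1.3
ee_pos: [0.5118, -0.2345, 0.2225]
eef_rot: [0.974, 0.227, 0.0, 0.0]
ft_force: [0.0, -0.3, 0.4]
width: 0.0698
grip_force: 0.0
```

Emit:
play_rows(claw=[0.2, 0.2, 0.2, 0.2, 0.2], delta_pos=[[-0.17, 0.006, 0], [-0.17, 0.006, 0], [-0.17, 0.006, 0], [0, 0, 0], [0, 0, 0]], delta_rot=[[0, 0, 0.044], [0, 0, 0.044], [0, 0, 0.044], [0, 0, 0], [0, 0, 0]])

```text
time: 1.8
ee_pos: [0.4179, -0.2691, 0.223]
eef_rot: [1.0, 0.025, 0.001, 0.0]
ft_force: [-0.5, 0.4, 0.7]
width: 0.0701
grip_force: 0.0
```

```bash
python3 - <<'E'
from h import *
s=r.read_state();print(s['time'],s['ee_pos'],Ro.from_quat(s['eef_rot']).as_matrix()[:,0],s['width'])
p,K,M=cams('wrist');cv2.imwrite('pics/w1.png',p[:,:,::-1]);cv2.imwrite('pics/w1c.png',cv2.resize(p[60:260,120:380,::-1],None,fx=3,fy=3,interpolation=2))
E
```

```text
1.8 [ 0.41791682 -0.2691454   0.22303047] [0.99872733 0.05041484 0.00143922] 0.07014004181093245
```

View pics/w1c.png

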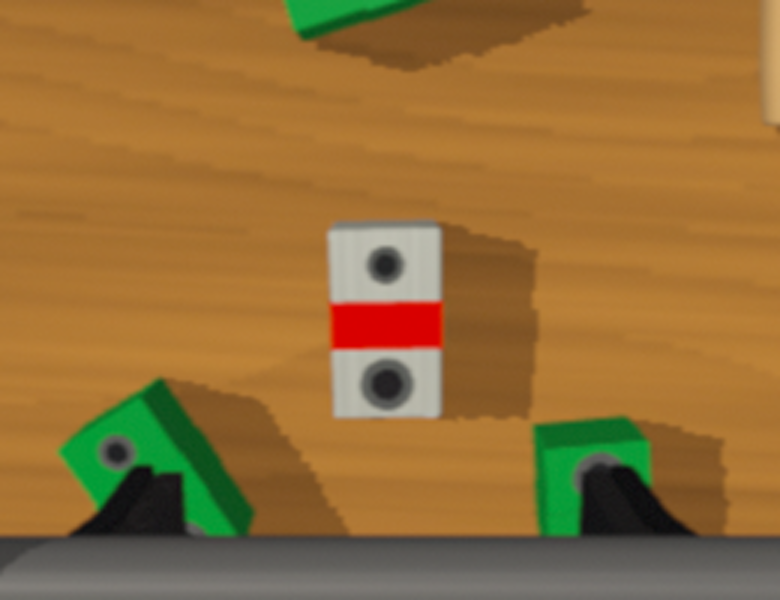

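The crop shows red centred at (386,322), aligned with the tool to about 1°. The nearest green decoy's edge is about 54 mm to the right and further back.

```bash
python3 - <<'E'
from h import *
s=r.read_state();K=r.camera('wrist');M=T(s)@K['hand_eye'];K=K['camera_matrix']
c=ray((248.7,167.3),K,M,.036);a=ray((385/3+120,265/3+60),K,M,.036);b=ray((387/3+120,385/3+60),K,M,.036)
d=a-b;y=np.arctan2(d[1],d[0]);print(c,(a+b)/2,np.degrees(y))
y=np.radians(3.2)
g=c-.018*np.array([np.cos(y),np.sin(y),0])
plan([g[0],g[1],.05],3.2,5);plan([g[0],g[1],.010],3.2,6)
E
```

```text
[ 0.41951695 -0.2707216   0.036     ] [ 0.41803142 -0.27076993  0.036     ] 3.9912412437528952
5 rows pos [-0.0175  0.0023  0.1727] rot [ 0.     -0.     -0.0002]
6 rows pos [-0.0146  0.0019  0.1772] rot [ 0.     -0.     -0.0002]
```

Emit:
play_rows(claw=[0.35, 0.35, 0.35, 0.35, 0.35, 0.35, 0.35, 0.35], delta_pos=[[-0.0175, 0.002, 0.172], [-0.0175, 0.002, 0.172], [-0.0175, 0.002, 0.172], [-0.0175, 0.002, 0.172], [-0.0175, 0.002, 0.172], [0, 0, 0.08], [0, 0, 0.08], [0, 0, 0.04]], delta_rot=[[0, 0, -0.002], [0, 0, 0], [0, 0, 0], [0, 0, 0], [0, 0, 0], [0, 0, 0], [0, 0, 0], [0, 0, 0]])

```text
time: 2.7
ee_pos: [0.4008, -0.2711, 0.0089]
eef_rot: [1.0, 0.029, -0.001, -0.0]
ft_force: [-0.0, 0.2, 0.6]
width: 0.0565
grip_force: 0.0
```

Emit:
play_rows(claw=[0.35, 1, 1, 1, 1, 1, 1], delta_pos=[[0, 0, 0], [0, 0, 0], [0, 0, 0], [0, 0, 0], [0, 0, 0], [0, 0, 0], [0, 0, 0]], delta_rot=[[0, 0, 0], [0, 0, 0], [0, 0, 0], [0, 0, 0], [0, 0, 0], [0, 0, 0], [0, 0, 0]], squeeze=50)

```text
time: 3.4
ee_pos: [0.4012, -0.2721, 0.0113]
eef_rot: [1.0, 0.028, 0.001, 0.0]
ft_force: [-0.9, 1.2, 6.6]
width: 0.0394
grip_force: 49.9
```

Grasp is good: width 39.4 mm. Next I lift.

Emit:
play_rows(claw=[1, 1, 1, 1, 1], delta_pos=[[0, 0, -0.05], [0, 0, -0.1], [0, 0, -0.15], [0, 0, -0.15], [0, 0, -0.05]], delta_rot=[[0, 0, 0], [0, 0, 0], [0, 0, 0], [0, 0, 0], [0, 0, 0]])

```text
time: 3.9
ee_pos: [0.4015, -0.2727, 0.1134]
eef_rot: [1.0, 0.028, 0.002, 0.001]
ft_force: [1.2, -1.0, -4.6]
width: 0.0392
grip_force: 49.9
```

```bash
python3 - <<'E'
from h import *
plan([.5987,.0573,.115],-4.1,11);s=r.read_state();print(s['ft_force'],s['torque'],s['width'])
E
```

```text
11 rows pos [ 0.0894 -0.1503 -0.0007] rot [ 0.     -0.0001  0.0037]
[ 1.19975412 -1.03130428 -4.62575497] [-0.01509541  0.1612573  -0.03414243] 0.03921656079197266
```

Emit:
play_rows(claw=[1, 1, 1, 1, 1, 1, 1, 1], delta_pos=[[0.09, -0.15, 0], [0.09, -0.15, 0], [0.09, -0.15, 0], [0.09, -0.15, 0], [0.09, -0.15, 0], [0.09, -0.15, 0], [0.09, -0.15, 0], [0.09, -0.15, 0]], delta_rot=[[0, 0, 0.0037], [0, 0, 0.0037], [0, 0, 0.0037], [0, 0, 0.0037], [0, 0, 0.0037], [0, 0, 0.0037], [0, 0, 0.0037], [0, 0, 0.0037]])

```text
time: 4.7
ee_pos: [0.5405, -0.0286, 0.1094]
eef_rot: [1.0, -0.019, -0.001, 0.0]
ft_force: [0.1, -1.5, -4.5]
width: 0.0395
grip_force: 49.9
```

Emit:
play_rows(claw=[1, 1, 1, 1, 1], delta_pos=[[0.09, -0.15, 0], [0.09, -0.15, 0], [0.088, -0.15, 0], [0, 0, 0], [0, 0, 0]], delta_rot=[[0, 0, 0.0037], [0, 0, 0.0037], [0, 0, 0.0037], [0, 0, 0], [0, 0, 0]])

```text
time: 5.2
ee_pos: [0.5978, 0.0581, 0.109]
eef_rot: [0.999, -0.035, -0.001, 0.0]
ft_force: [-0.2, -0.6, -5.6]
width: 0.0399
grip_force: 49.9
```

```bash
python3 - <<'E'
from h import *
plan([.5987,.0573,.115],-4.1,1)
plan([.5987,.0573,.022],-4.1,4)
p,K,M=cams('wrist');cv2.imwrite('pics/w2.png',p[:,:,::-1])
for c in HS:
  for ce,st in blobs(p,c): print(c,ce,st,ray(ce,K,M,.058))
E
```

```text
1 rows pos [ 0.0048  0.0037 -0.0299] rot [0.0002 0.0008 0.0006]
4 rows pos [0.0014 0.0009 0.1088] rot [0.0001 0.0002 0.0002]
red [248.35116205  77.09200891] [ 216   53   65   50 3141] [0.68097241 0.05118971 0.058     ]
red [246.66847826 219.45051487] [ 200  200   94   39 3496] [0.58710735 0.0588095  0.058     ]
yellow [127.86109422  76.86474164] [  93   52   69   51 3290] [0.68633108 0.12623143 0.058     ]
yellow [144.58256275 123.33091149] [ 110  113   71   22 1514] [0.65731671 0.12001998 0.058     ]
blue [368.2037962   77.23776224] [ 336   53   66   49 3003] [ 0.67568537 -0.02351817  0.058     ]
```

View pics/w2.png

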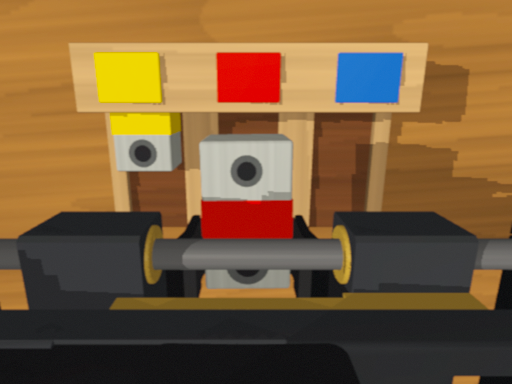

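Wrist view: the held red block, (200–293, 135–290), is over the middle bay and square to the rack; the red tile is at (248,77). Descending.

Emit:
play_rows(claw=[1, 1, 1, 1, 1, 1, 1, 1], delta_pos=[[0.0026, 0.001, 0.108], [0.0026, 0.001, 0.108], [0.0026, 0.001, 0.108], [0.0026, 0.001, 0.108], [0, 0, 0], [0, 0, 0.01], [0, 0, 0.01], [0, 0, 0]], delta_rot=[[0, 0, 0], [0, 0, 0], [0, 0, 0], [0, 0, 0], [0, 0, 0], [0, 0, 0], [0, 0, 0], [0, 0, 0]])

```text
time: 6.05
ee_pos: [0.6012, 0.0564, 0.0211]
eef_rot: [0.999, -0.036, 0.001, -0.0]
ft_force: [-0.3, 0.2, -5.1]
width: 0.0395
grip_force: 49.9
```

Emit:
play_rows(claw=[1, 1, 1, 1], delta_pos=[[0, 0, 0.01], [0, 0, 0.005], [0, 0, 0], [0, 0, 0]], delta_rot=[[0, 0, 0], [0, 0, 0], [0, 0, 0], [0, 0, 0]])

```text
time: 6.45
ee_pos: [0.6008, 0.0566, 0.0174]
eef_rot: [0.999, -0.036, 0.0, -0.0]
ft_force: [-0.1, -0.0, -4.0]
width: 0.0397
grip_force: 49.9
```

Emit:
play_rows(claw=[1, 1, 1, 1, 1, 1, 1, 1], delta_pos=[[0.03, 0, 0], [0.04, 0, 0], [0.04, 0, 0], [0.03, 0, 0], [0.015, 0, 0], [0.01, 0, 0], [0.01, 0, 0], [0, 0, 0]], delta_rot=[[0, 0, 0], [0, 0, 0], [0, 0, 0], [0, 0, 0], [0, 0, 0], [0, 0, 0], [0, 0, 0], [0, 0, 0]])

```text
time: 7.25
ee_pos: [0.6359, 0.0541, 0.0174]
eef_rot: [0.999, -0.036, 0.0, -0.0]
ft_force: [-3.0, -0.1, 2.5]
width: 0.0398
grip_force: 49.9
```

Emit:
play_rows(claw=[1, 1, 1, 1], delta_pos=[[0.005, 0, 0], [0.005, 0, 0], [0.005, 0, 0], [0, 0, 0]], delta_rot=[[0, 0, 0], [0, 0, 0], [0, 0, 0], [0, 0, 0]])

```text
time: 7.65
ee_pos: [0.6374, 0.054, 0.0173]
eef_rot: [0.999, -0.036, -0.001, -0.0]
ft_force: [-10.5, 0.8, 8.7]
width: 0.0395
grip_force: 49.9
```

Contact at the stop, at the expected place. Releasing.

Emit:
play_rows(claw=[0.4, 0.4, 0.4, 0.4, 0.4, 0.4, 0.4, 0.4], delta_pos=[[-0.002, 0, 0], [0, 0, 0], [0, 0, 0], [0, 0, -0.05], [0, 0, -0.2], [0, 0, -0.22], [0, 0, -0.22], [0, 0, -0.1]], delta_rot=[[0, 0, 0], [0, 0, 0], [0, 0, 0], [0, 0, 0], [0, 0, 0], [0, 0, 0], [0, 0, 0], [0, 0, 0]])

```text
time: 8.45
ee_pos: [0.64, 0.0539, 0.181]
eef_rot: [0.999, -0.036, 0.003, -0.001]
ft_force: [0.4, 0.3, -0.1]
width: 0.0519
grip_force: 0.0
```

```bash
python3 - <<'E'
from h import *
print(r.read_state()['ee_pos'])
p,K,M=cams('wrist');cv2.imwrite('pics/w3.png',cv2.resize(p[20:220,120:380,::-1],None,fx=3,fy=3,interpolation=2))
for c in HS:
  for ce,st in blobs(p,c): print(c,ce,st,ray(ce,K,M,.058))
plan([.4187,.1646,.18],-2.6)
E
```

```text
[0.64003642 0.05391551 0.1809873 ]
red [246.83669486 136.43396226] [ 224  120   46   34 1537] [0.68084685 0.05108191 0.058     ]
red [246.96132597 166.5359116 ] [225 161  45  13 543] [0.65426377 0.05287964 0.058     ]
yellow [160.64445828 136.79452055] [ 137  120   48   35 1606] [0.68590914 0.12620587 0.058     ]
yellow [169.60914454 167.32300885] [145 161  51  14 678] [0.65847626 0.1218606  0.058     ]
blue [332.77455048 135.97095436] [ 310  120   46   33 1446] [ 0.67589539 -0.02372934  0.058     ]
6 rows pos [-0.1904 -0.0807  0.0016] rot [-0.0001 -0.0005 -0.0014]
```

View pics/w3.png

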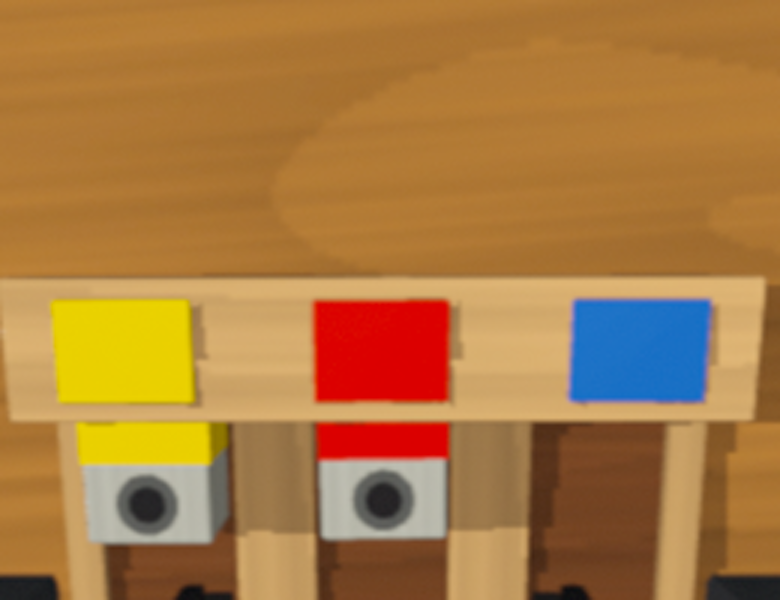

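Red sits square at (318–447, 423–538), level with yellow's front edge to about 1 mm, and yellow is unmoved. Now the blue block.

Emit:
play_rows(claw=[0.35, 0.35, 0.35, 0.35, 0.35, 0.35, 0.35, 0.35], delta_pos=[[-0.19, -0.08, -0.03], [-0.19, -0.08, -0.03], [-0.19, -0.08, -0.03], [-0.19, -0.08, -0.03], [-0.19, -0.08, -0.03], [-0.19, -0.08, -0.03], [0, 0, 0], [0, 0, 0]], delta_rot=[[0, 0, -0.0014], [0, 0, -0.0014], [0, 0, -0.0014], [0, 0, -0.0014], [0, 0, -0.0014], [0, 0, -0.0014], [0, 0, 0], [0, 0, 0]])

```text
time: 9.3
ee_pos: [0.4163, 0.1637, 0.2121]
eef_rot: [1.0, -0.022, 0.001, -0.0]
ft_force: [0.6, -0.9, 0.4]
width: 0.0564
grip_force: 0.0
```

```bash
python3 - <<'E'
from h import *
s=r.read_state();print(s['ee_pos'])
p,K,M=cams('wrist');cv2.imwrite('pics/w4.png',cv2.resize(p[60:260,120:380,::-1],None,fx=3,fy=3,interpolation=2))
for ce,st in blobs(p,'blue'): print(ce,st,ray(ce,K,M,.036))
E
```

```text
[0.41631159 0.16372646 0.21205845]
[245.24131944 166.84027778] [227 159  38  16 576] [0.41994968 0.16530351 0.036     ]
```

View pics/w4.png

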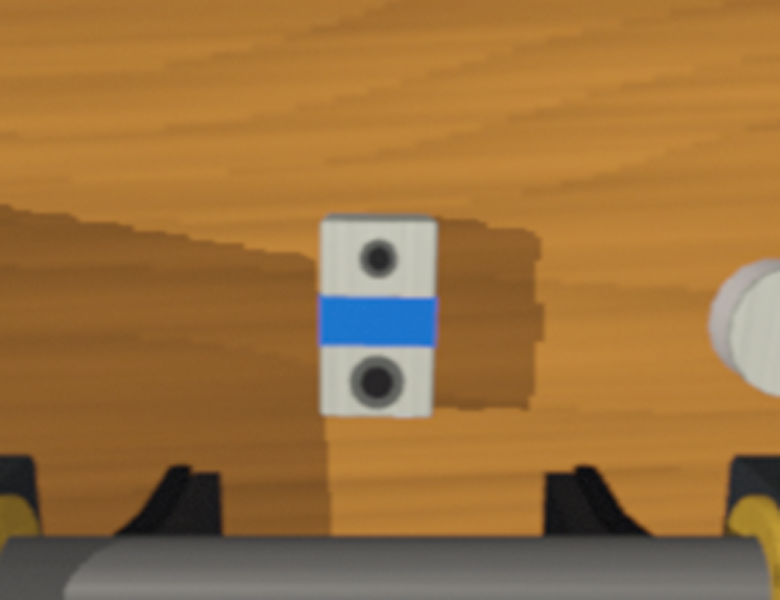

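Blue is centred at (378,318) in the crop, and within 1° of the tool. The tin is well clear on the right.

```bash
python3 - <<'E'
from h import *
plan([.4015,.1664,.05],-3.3,5)
E
```

```text
5 rows pos [-0.0156 -0.0025  0.1617] rot [-0.     -0.0001  0.0008]
```

Emit:
play_rows(claw=[0.35, 0.35, 0.35, 0.35, 0.35, 0.35, 0.35, 0.35], delta_pos=[[-0.0155, -0.0025, 0.16], [-0.0155, -0.0025, 0.16], [-0.0155, -0.0025, 0.16], [-0.0155, -0.0025, 0.16], [-0.0155, -0.0025, 0.16], [0, 0, 0.08], [0, 0, 0.08], [0, 0, 0.04]], delta_rot=[[0, 0, 0.001], [0, 0, 0.001], [0, 0, 0.001], [0, 0, 0.001], [0, 0, 0], [0, 0, 0], [0, 0, 0], [0, 0, 0]])

```text
time: 10.15
ee_pos: [0.4011, 0.1656, 0.0096]
eef_rot: [1.0, -0.03, -0.001, 0.001]
ft_force: [-0.3, 0.3, -0.6]
width: 0.0565
grip_force: 0.0
```

Emit:
play_rows(claw=[0.35, 1, 1, 1, 1, 1, 1], delta_pos=[[0, 0, 0], [0, 0, 0], [0, 0, 0], [0, 0, 0], [0, 0, 0], [0, 0, 0], [0, 0, 0]], delta_rot=[[0, 0, 0], [0, 0, 0], [0, 0, 0], [0, 0, 0], [0, 0, 0], [0, 0, 0], [0, 0, 0]], squeeze=50)

```text
time: 10.85
ee_pos: [0.4015, 0.1668, 0.0118]
eef_rot: [1.0, -0.029, 0.001, -0.0]
ft_force: [-0.5, -1.6, 6.4]
width: 0.0397
grip_force: 50.0
```

Emit:
play_rows(claw=[1, 1, 1, 1, 1], delta_pos=[[0, 0, -0.05], [0, 0, -0.1], [0, 0, -0.15], [0, 0, -0.15], [0, 0, -0.05]], delta_rot=[[0, 0, 0], [0, 0, 0], [0, 0, 0], [0, 0, 0], [0, 0, 0]])

```text
time: 11.35
ee_pos: [0.402, 0.1674, 0.114]
eef_rot: [1.0, -0.029, 0.002, -0.001]
ft_force: [0.1, 0.8, -4.2]
width: 0.0395
grip_force: 50.0
```

```bash
python3 - <<'E'
from h import *
# block goal from tile, set-down 38 mm before flush, TCP 18 mm behind block centre
y=np.radians(-4.1);d=np.array([np.cos(y),np.sin(y)])
g=np.array([.6757,-.0236])-.026*d-.018*d;print('flush tcp',g,'setdown',g-.038*d)
plan([*(g-.038*d),.113],-4.1,8)
E
```

```text
flush tcp [ 0.63181261 -0.02045411] setdown [ 0.59390986 -0.01773721]
8 rows pos [0.127  0.1078 0.0007] rot [-0.0001 -0.0001  0.0006]
```

Emit:
play_rows(claw=[1, 1, 1, 1, 1, 1, 1, 1], delta_pos=[[0.127, 0.108, 0], [0.127, 0.108, 0], [0.127, 0.108, 0], [0.127, 0.108, 0], [0.127, 0.108, 0], [0.127, 0.108, 0], [0.127, 0.108, 0], [0.127, 0.108, 0]], delta_rot=[[0, 0, 0.0006], [0, 0, 0.0006], [0, 0, 0.0006], [0, 0, 0.0006], [0, 0, 0.0006], [0, 0, 0.0006], [0, 0, 0.0006], [0, 0, 0.0006]])

```text
time: 12.15
ee_pos: [0.5928, -0.0197, 0.1099]
eef_rot: [0.999, -0.036, -0.001, 0.0]
ft_force: [0.8, 0.6, -4.7]
width: 0.0396
grip_force: 50.0
```

Emit:
play_rows(claw=[1, 1], delta_pos=[[0, 0, 0], [0, 0, 0]], delta_rot=[[0, 0, 0], [0, 0, 0]])

```text
time: 12.35
ee_pos: [0.592, -0.0192, 0.1097]
eef_rot: [0.999, -0.037, -0.001, 0.0]
ft_force: [0.3, 0.6, -4.0]
width: 0.0398
grip_force: 50.0
```

```bash
python3 - <<'E'
from h import *
plan([.5939,-.0177,.022],-4.1,4)
p,K,M=cams('wrist');cv2.imwrite('pics/w5.png',p[:,:,::-1])
for c in HS:
  for ce,st in blobs(p,c): print(c,ce,st,ray(ce,K,M,.058))
E
```

```text
4 rows pos [ 0.0024 -0.0021  0.1096] rot [ 0.      0.0002 -0.0002]
red [124.091403    77.02173218] [  90   53   68   50 3129] [0.68100838 0.05114683 0.058     ]
red [141.23745318 121.88689139] [ 106  113   72   20 1335] [0.65286091 0.04468451 0.058     ]
yellow [18.14270328 78.39041465] [   0   53   41   50 1857] [0.6850909  0.11753021 0.058     ]
yellow [ 40.06067416 123.28539326] [   0  113   84   23 1780] [0.65680923 0.11021302 0.058     ]
blue [243.71481606  76.4556193 ] [ 213   53   63   49 2963] [ 0.67582705 -0.02362438  0.058     ]
blue [247.33452169 215.10962567] [ 201  197   93   38 3366] [ 0.58425964 -0.01915638  0.058     ]
```

View pics/w5.png

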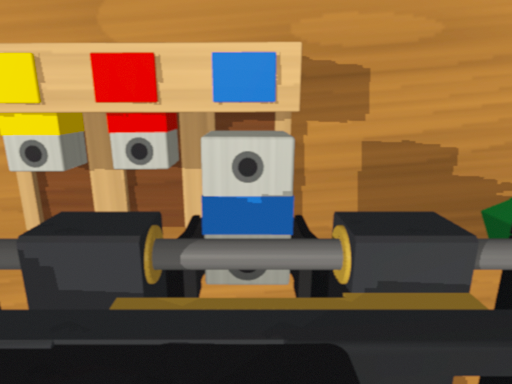

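The held blue block (202–294, 130–283) is over the right bay, square to the rack; the blue tile is at (244,76). Red and yellow are still home. Descending.

Emit:
play_rows(claw=[1, 1, 1, 1, 1, 1, 1, 1], delta_pos=[[0.0024, -0.002, 0.108], [0.0024, -0.002, 0.108], [0.0024, -0.002, 0.108], [0.0024, -0.002, 0.108], [0, 0, 0], [0, 0, 0.01], [0, 0, 0.01], [0, 0, 0]], delta_rot=[[0, 0, 0], [0, 0, 0], [0, 0, 0], [0, 0, 0], [0, 0, 0], [0, 0, 0], [0, 0, 0], [0, 0, 0]])

```text
time: 13.2
ee_pos: [0.5952, -0.0171, 0.0217]
eef_rot: [0.999, -0.036, 0.001, -0.0]
ft_force: [-0.2, -0.6, -4.2]
width: 0.0392
grip_force: 50.0
```

Emit:
play_rows(claw=[1, 1, 1, 1], delta_pos=[[0, 0, 0.005], [0, 0, 0.005], [0, 0, 0], [0, 0, 0]], delta_rot=[[0, 0, 0], [0, 0, 0], [0, 0, 0], [0, 0, 0]])

```text
time: 13.6
ee_pos: [0.5948, -0.0173, 0.0189]
eef_rot: [0.999, -0.036, 0.0, -0.0]
ft_force: [-1.0, 0.6, -3.8]
width: 0.0395
grip_force: 50.0
```

Emit:
play_rows(claw=[1, 1, 1, 1, 1, 1, 1, 1], delta_pos=[[0, 0, 0.006], [0.03, 0, 0], [0.04, 0, 0], [0.04, 0, 0], [0.03, 0, 0], [0.015, 0, 0], [0.01, 0, 0], [0.01, 0, 0]], delta_rot=[[0, 0, 0], [0, 0, 0], [0, 0, 0], [0, 0, 0], [0, 0, 0], [0, 0, 0], [0, 0, 0], [0, 0, 0]])

```text
time: 14.4
ee_pos: [0.6299, -0.0197, 0.018]
eef_rot: [0.999, -0.036, -0.0, -0.0]
ft_force: [-6.5, 1.1, 7.6]
width: 0.0397
grip_force: 50.0
```

Emit:
play_rows(claw=[1, 1, 1, 1], delta_pos=[[0.005, 0, 0], [0.005, 0, 0], [0.005, 0, 0], [0, 0, 0]], delta_rot=[[0, 0, 0], [0, 0, 0], [0, 0, 0], [0, 0, 0]])

```text
time: 14.8
ee_pos: [0.6306, -0.0198, 0.0179]
eef_rot: [0.999, -0.036, -0.003, -0.0]
ft_force: [-19.7, 1.2, 16.9]
width: 0.04
grip_force: 50.0
```

Emit:
play_rows(claw=[1, 0.4, 0.4, 0.4, 0.4, 0.4, 0.4, 0.4], delta_pos=[[-0.007, 0, 0], [0, 0, 0], [0, 0, 0], [0, 0, 0], [0, 0, -0.08], [0, 0, -0.22], [0, 0, -0.24], [0, 0, -0.24]], delta_rot=[[0, 0, 0], [0, 0, 0], [0, 0, 0], [0, 0, 0], [0, 0, 0], [0, 0, 0], [0, 0, 0], [0, 0, 0]])

```text
time: 15.6
ee_pos: [0.6312, -0.0201, 0.1767]
eef_rot: [0.999, -0.036, 0.001, -0.0]
ft_force: [1.4, -0.4, -1.4]
width: 0.0523
grip_force: 0.0
```

```bash
python3 - <<'E'
from h import *
print(r.read_state()['ee_pos'])
p,K,M=cams('wrist');cv2.imwrite('pics/w6.png',cv2.resize(p[100:250,50:310,::-1],None,fx=3,fy=3,interpolation=2))
for c in HS:
  for ce,st in blobs(p,c): print(c,ce,st,ray(ce,K,M,.058))
E
```

```text
[ 0.6311996  -0.02006537  0.17666442]
red [159.75281602 132.11326658] [ 136  115   48   35 1598] [0.68076641 0.05100727 0.058     ]
red [168.45049505 162.43069307] [144 157  52  13 606] [0.65413936 0.04703413 0.058     ]
yellow [ 71.68331375 132.40775558] [  46  115   52   36 1702] [0.68599808 0.12627418 0.058     ]
yellow [ 90.23684211 163.33458647] [ 62 157  60  15 798] [0.65832437 0.1155255  0.058     ]
blue [247.22133333 131.62866667] [ 225  115   45   34 1500] [ 0.67573464 -0.02372877  0.058     ]
blue [247.16858238 162.47509579] [225 157  45  12 522] [ 0.64908999 -0.02174566  0.058     ]
```

View pics/w6.png

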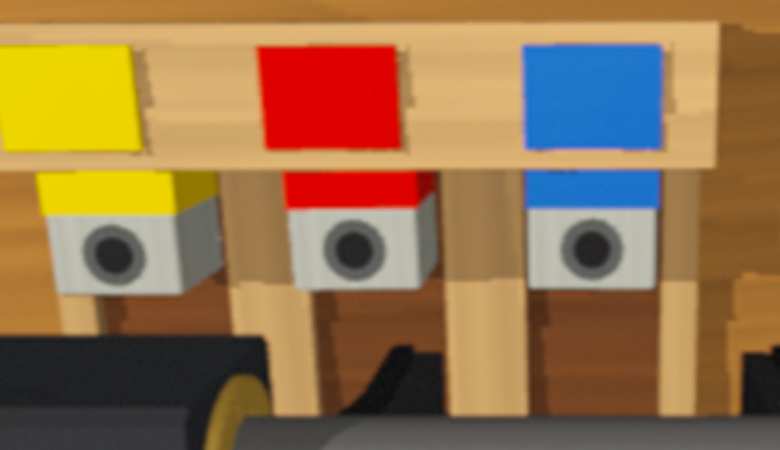

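Blue sits square at (528–656, 170–289), level with red. One numeric check of depth before handing in.

```bash
python3 - <<'E'
from h import *
p,K,M=cams('wrist');y=np.radians(-4.1);d=np.array([[np.cos(y),np.sin(y)],[-np.sin(y),np.cos(y)]])
for n,q,t in(('blue',[(528,288.5),(656,289)],(.6757,-.0237)),('red',[(298,289),(424,289)],(.6809,.0511))):
    for u,v in q: print(n,d@(ray((u/3+50,v/3+100),K,M,.042)[:2]-np.array(t)))
E
```

```text
blue [-0.05899888  0.0212924 ]
blue [-0.05920498 -0.02050593]
red [-0.05893994  0.0214681 ]
red [-0.05897646 -0.01970951]
```

```bash
python3 -c "
from bench import r
print(r.close_job())"
```

```text
the job is handed in; nothing more can be done
None
```

The red and blue blocks are in their own bays, pushed against the back stop and measured square and centred, and the job is handed in; the hand-in gave no verdict, yellow looked unmoved, and I did not re-check the hammer, tin and tub afterwards.

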